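# Shoot the hatch bolt home past its safety catch

## Task

Lock the deck hatch on the bench. With one fingertip press the long spring catch bar beside the bolt well down first and keep it down while the other fingertip pushes the bolt's upright tab until the bolt is fully home in its keeper; then let the catch spring back up and move clear. Grasp nothing, and leave the tools and wood lying around where they are.

Things in the scene. Friction and masses are not known exactly. Their poses are not given: they have to be found in the camera images.
- hatch: the wooden deck hatch in its frame, 300 mm (its x) by 320 mm (its y) by 50 mm high, fixed on the bench; origin at the centre of its underside, z up. A bolt unit is screwed on its top. The bolt slides along the hatch's +y, towards the keeper at the hatch's +y edge. The catch bar lies 56 mm from the bolt's rod on its -x side. Fixed guides and plates of the unit stay under 78 mm above the bench, the keeper under 79 mm
- bolt (a joint): travel of the bolt in m: 0 drawn back, 0.045 fully home against its stop; starts between 0 and 0.005; slides with about 3 N of friction, stays where it is left. While the catch is up the bolt stops at 0.006, because a tooth on the catch stands in the way of three lugs on the rod; the last lug passes the tooth at 0.041
- catch (a joint): how far the catch bar is pressed down in m: 0 up (its spring keeps it there), 0.010 at its lower stop. It frees the bolt from about 0.005 down; if let up on the way the tooth rises in between the lugs. The spring needs about 4 N to start and 8.5 N fully down
- tab (a point): the bolt's push tab, an upright steel plate standing on the rod, 36 mm wide across the slide (hatch x), 8 mm thick along it (hatch y), from 66 to 120 mm above the bench; this point is its centre in x and y, 102 mm above the bench, and moves with the bolt. Behind it (hatch -y) the space above 78 mm is free
- catch_top (a point): the middle of the top face of the catch bar, a flat dark steel bar 26 mm wide (hatch x), 110 mm long (hatch y) and 6 mm thick, lying level beside the bolt; top face 92 mm above the bench when up; the point goes down with it. When the bolt is drawn back, the tab stands level with the bar's middle
- keeper (a point): the centre of the steel keeper on the hatch frame, which the 12 mm rod enters when home, 66 mm above the bench
- chisel: a wood chisel, 200 mm long, lying on the hatch cover; a bystander
- screwdriver: a screwdriver, 180 mm long, lying on the hatch cover beside the bolt; a bystander
- offcut: a small wooden offcut, 40 x 70 x 30 mm, lying on the hatch cover beside the catch bar; a bystander
- mallet: a wooden mallet, 310 mm long, lying on the bench; a bystander
- hammer: a hammer, 300 mm long, lying on the bench; a bystander
- beech_block: a wooden block, 150 x 45 x 40 mm, on the bench; a bystander

How it is judged:
On the way, in this order (a step that is already met when the one before it is completed fails the run):
1. the catch is pressed down (at least 5 mm) by a finger before the bolt is moved (value of joint catch above 0.005 m and value of joint bolt below 0.009 m and contact force between the fingers and catch above 1 N), for 0.1 s.
2. a finger holds the catch down while a finger pushes the bolt past 20 mm (value of joint bolt above 0.02 m and value of joint catch above 0.004 m and contact force between the fingers and catch above 1 N and contact force between the fingers and bolt above 0.5 N), for 0.1 s.
At the end, for the whole second after the job is handed in: the bolt is home in its keeper (within 3 mm of its 45 mm travel) and at rest, and the catch has sprung up behind its last lug (within 1.5 mm of its top) (value of joint bolt above 0.042 m and value of joint catch below 0.0015 m and velocity of joint bolt between -0.005 and 0.005 m/s); the robot touches nothing.
It fails at once if the catch is let up while the bolt is under way, or the bolt is forced past the raised catch (value of joint bolt between 0.009 and 0.038 m and value of joint catch below 0.0035 m).
It fails at once if a tool or piece of wood lying around is lifted, carried or pushed more than 20 mm (distance of any of chisel, screwdriver, offcut, mallet, hammer, beech_block from where it was at the start of the episode above 0.02 m).
It also fails if it takes over 51 s, if anything falls off the work surface, if the arm or the gripper's body presses on something with over 40 N, if the wrist force passes 120 N, or if a joint passes its speed limit or range.

## Robot

A 6-joint arm with a two-finger parallel gripper is mounted at the origin on the work surface. World frame = base frame: x ahead of the robot, y to its left, z up, the work surface at z = 0. Lengths are in m, angles in rad, forces in N, time in s.
With the tool pointing down it reaches from about 0.3 to 0.875 m from the base axis. Payload 6.4 kg.
Tool frame: the origin (TCP) lies on the centre line of the jaws, within the pads' length; the fingertips stand 14 mm ahead of it and the grasp point (between the pads) lies 5 mm behind it; z points along the fingers, y is the direction in which the jaws open and shut (so a half turn about z gives the same grasp; the last joint's range is limited). The gripper opens to 85 mm and grips with 20 to 120 N. Pads are 22 mm wide; open, the fingers measure 114 mm over their backs; the gripper's body (76 mm by 85 mm) begins 54 mm behind the grasp point. The pads swing forward as they close: fully open they stand 13 mm farther back than shut.
Start: joints at [-1.471, 0.181, 1.607, -0, 1.354, -0.206], TCP at [0.173, -0.548, 0.245] pointing down, gripper open.
Joint ranges: [-2.99, 2.99], [-0.89, 2.07], [0.3, 2.58], [-1.14, 4.28], [0, 2.63], [-3.12, 3.12]. Speed limits (rad/s): [2.57, 2.57, 3.01, 3.14, 3.14, 3.14].

## Interface

Orientations are given as a unit quaternion [w, x, y, z].
In Python, from bench import * gives the robot as it stands.
- The arm moves only by the tool servo_tool, never from a script. Its argument "plan" is a list that holds one entry, the list of rows, each a list of 5 numbers: the shift along the world's x, y, z in m, then the turn about the world's z in rad, then the gripper command: -1 is shut, 1 is fully open, values between are in proportion. In form: [[[tx, ty, tz, roll, claw], ...]]. A call has 1 to 8 rows; each row shifts and turns the commanded pose from where the row before left it; what a row does not reach is not made up. A row lasts 1/10 s, in which the tool goes at most 50 mm and 8.59 degrees, less where a joint would pass 70% of its speed; a pose out of reach is approached as far as the arm can. A call with a gripper value outside its range is refused whole. The fingers move at their own pace and stop on an object; the grip force is fixed at half the most. Time passes only in rows, so rows that do not move let the fingers close. It gives the time, the measured TCP pose, the force and the opening at its end, in the units of the state.
- get_obs(): the state, without advancing time (a new reading comes with each control period).
- camera(name): name is "scene" or "side" or "wrist"; returns a dict with "img" (480x640x3 uint8, blue, green, red), "camera_matrix" (3x3 intrinsics, pixels), "rvec" (rotation vector, rad) and "tvec" (3), from world to camera coordinates, as OpenCV has them. Camera axes: x right, y down, z forward; pixel columns grow to the right and rows downward; lengths in m; the calibration is good to about 2 mm. A picture is of the moment at which its call begins. There is no depth.
- hand_in(): hands the job in, once; it reports no verdict.
Trained networks look in a picture, given as the dict that the camera call returned (one of the last four; its "shot" number tells which), for a name from the list of things; names that differ only in an ending like _2 or _b are one class to them, and where a whole thing is asked for, a point or a joint stands for the part that bears it (a point fixed in the world has none). Each returns a list of dicts, best first, with "conf" (0 to 1); they miss things now and then, are a little off and sometimes report something else, mostly with a low value. They report only what shows in the picture. A call takes as long as a camera call.
- trace(picture, thing): "mask" (480x640 bool, what is visible of it) and "rect" ([left, top, right, bottom] as shares, 0 to 1, of the picture: columns of its width, rows of its height, round what is visible of it).
- pinpoint(picture, thing): "centre" ([row, column] as shares, 0 to 1, of the picture: columns of its width, rows of its height: a listed point, or the origin of a listed thing).
The state is a dict: "time_s": time; "q": joint angles; "dq": joint speeds; "joint_efforts": joint torques, N m; "eef_pos": TCP position; "eef_rot": TCP orientation; "wrist_force": force on the tool from outside, world axes, zero at the start; "torque": the same for the moment, N m; "opening": opening from 0.0 (shut) to 1.0 (fully open).
Only numpy, scipy, OpenCV 4.12 (cv2) and the standard library are available. Lean on these libraries where they do the work, as an engineer would, in place of code of your own. Each camera call takes 0.05 s, during which the arm holds its last target.

## Working session

There is one attempt and no reset: what is moved stays moved. The work goes in short steps, Python scripts to look and compute and a tool call to move; the robot and the scene stay as the last step left them, time stands still between calls to the robot, and variables do not carry over. Pictures are saved under pics/ and viewed, and the job is handed in when it is done.

Besides the shell and the picture viewer there is one more tool, called after "Call:" as a command line: name --argument value ..., lists and objects as JSON in quotes. servo_tool: Moves the arm, as the interface text tells. Its arguments: {"type":"object","properties":{"plan":{"type":"array"}},"required":["plan"]}

```bash
mkdir -p pics; ls; cat > h.py <<'E'
from bench import *
import numpy as np, cv2
def P(c):
    R=cv2.Rodrigues(np.array(c["rvec"],float))[0]; t=np.array(c["tvec"],float).reshape(3); return np.array(c["camera_matrix"],float),R,t
def ray(c,u,v):
    K,R,t=P(c); d=R.T@np.linalg.inv(K)@np.array([u,v,1.]); return -R.T@t,d
def atz(c,u,v,z):
    o,d=ray(c,u,v); return o+d*(z-o[2])/d[2]
def proj(c,p):
    K,R,t=P(c); q=K@(R@np.array(p,float)+t); return q[:2]/q[2]
def pin(c,n):
    return [(round(r["conf"],2),r["centre"][1]*640,r["centre"][0]*480) for r in pinpoint(c,n)[:2]]
E
python3 - <<'E'
from h import *
Z=dict(tab=.102,catch_top=.092,keeper=.066,hatch=0)
for n in ["scene","side","wrist"]:
    c=camera(n); cv2.imwrite(f"pics/{n}0.png",c["img"])
    for k in Z:
        for r in pin(c,k): print(n,k,np.round(r,2),np.round(atz(c,r[1],r[2],Z[k]),4))
o=get_obs(); print(o)
E
```

```text
pics
scene tab [  0.61 315.9  249.41] [0.571  0.0315 0.102 ]
scene catch_top [  0.58 315.71 232.99] [0.5198 0.068  0.092 ]
scene keeper [  0.97 353.47 250.7 ] [0.6189 0.1292 0.066 ]
scene hatch [  0.67 302.98 260.5 ] [0.5257 0.0158 0.    ]
side tab [  0.77 319.3  221.52] [0.5781 0.0279 0.102 ]
side keeper [  0.73 283.78 239.42] [0.6208 0.1272 0.066 ]
side keeper [  0.7  316.1  222.19] [0.6097 0.0102 0.066 ]
side hatch [  0.65 334.21 250.42] [0.5338 0.0068 0.    ]
{'time_s': 0.75, 'q': array([-1.47125884e+00,  1.80768888e-01,  1.60698084e+00,  1.91635583e-05,
        1.35381241e+00, -2.06265039e-01]), 'dq': array([-0.00021303,  0.00052296, -0.00051146, -0.00050394, -0.00056033,
        0.00074842]), 'joint_efforts': array([-1.65940717e-03, -4.44762897e+01, -3.51648366e+01, -3.23755048e-04,
        5.64614002e-04, -1.27904829e-05]), 'eef_pos': array([ 0.17315244, -0.54833357,  0.24531524]), 'eef_rot': array([1.57356454e-05, 9.88333672e-01, 1.52304147e-01, 8.52995698e-06]), 'wrist_force': array([-0.19253641, -0.30562689, -0.06629147]), 'torque': array([0.00110443, 0.00887449, 0.01548646]), 'opening': 0.9964300043680536}
```

View pics/scene0.png

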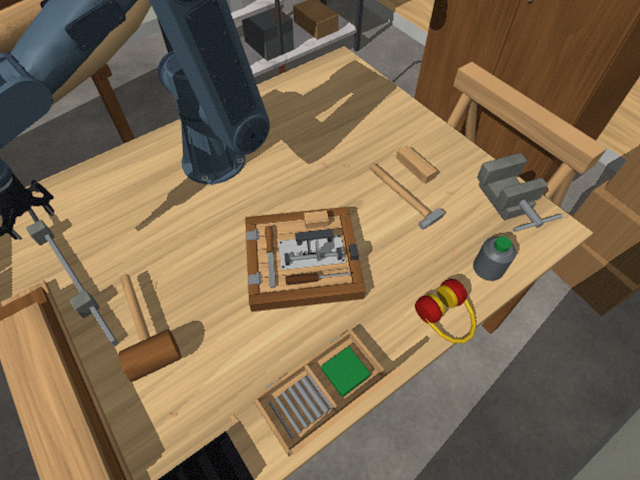

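View pics/side0.png

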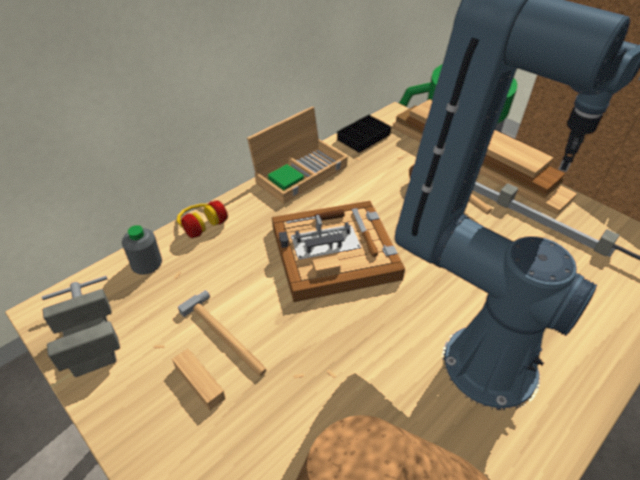

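```bash
python3 - <<'E'
from h import *
c=camera("scene")
for n in ["catch","bolt","screwdriver","chisel","offcut","hatch"]:
    for r in trace(c,n)[:1]:
        m=r["mask"].astype(np.uint8); ys,xs=np.nonzero(m); print(n,r["conf"],len(xs))
        pts=np.array([atz(c,x,y,.09)[:2] for x,y in zip(xs,ys)]); (a,b,ang)=cv2.minAreaRect((pts*1000).astype(np.float32)); print(a,b,ang)
im=c["img"][200:310,235:375]; cv2.imwrite("pics/z.png",cv2.resize(im,None,fx=5.6,fy=5.4,interpolation=cv2.INTER_CUBIC))
E
```

```text
catch 0.93 331
(525.1700439453125, 59.896240234375) (110.05220031738281, 36.13953399658203) 61.45283126831055
bolt 0.78 193
(576.9718017578125, 17.15756607055664) (122.31546783447266, 30.027694702148438) 71.1821517944336
screwdriver 0.63 267
(620.357666015625, -47.463863372802734) (86.84830474853516, 28.096914291381836) 59.26717758178711
chisel 0.89 390
(503.98333740234375, -78.74922180175781) (23.256423950195312, 203.0147247314453) 58.92384719848633
offcut 0.64 368
(480.4779968261719, 98.390625) (69.28353881835938, 58.39348220825195) 60.491600036621094
hatch 0.92 9539
(556.0293579101562, -4.19171142578125) (310.9151306152344, 319.55950927734375) 60.10249710083008
```

Call:
servo_tool --plan '[[[0.0,0.0,0.045,0.1,0],[0.03,0.04,0.0,0.1,0],[0.03,0.04,0.0,0.1,0],[0.03,0.04,0.0,0.1,0],[0.03,0.04,0.0,0.1,0],[0.03,0.04,0.0,0.1,0],[0.03,0.04,0.0,0.1,0],[0.03,0.04,0.0,0.1,0]]]'

```text
time_s: 1.9
eef_pos: [0.384, -0.2666, 0.2906]
eef_rot: [0.0, 0.85, 0.527, 0.0]
wrist_force: [0.0, -0.9, -0.6]
opening: 0.501
```

View pics/z.png

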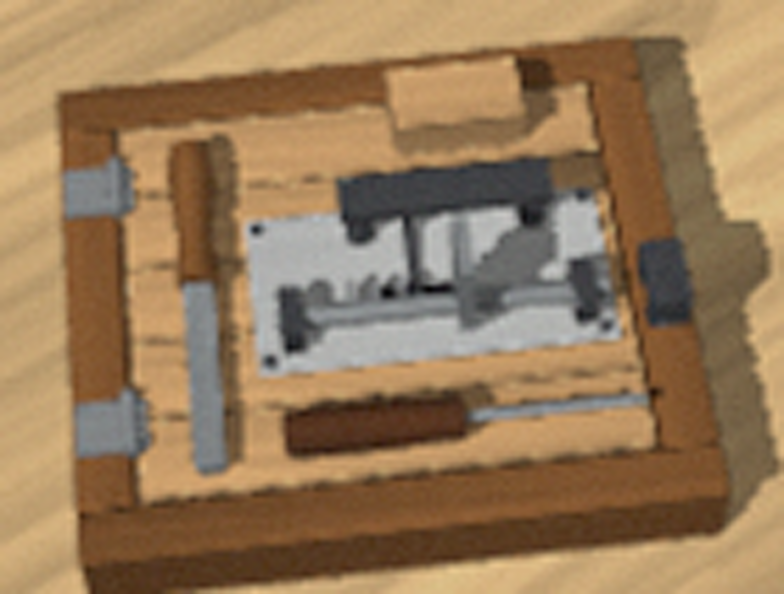

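The crop shows the catch bar at about (310,240) in the scene image, the tab at (318,255) and the keeper at (354,250). The slide runs at about 60° in the world.

Call:
servo_tool --plan '[[[0.025,0.042,0.0,-0.06,0],[0.025,0.042,0.0,0,0],[0.025,0.042,0.0,0,0],[0.025,0.042,0.0,0,0],[0.025,0.042,0.0,0,0],[0.015,0.042,0.0,0,0],[0,0.0,0.0,0,0],[0,0,0,0,0]]]'

```text
time_s: 2.7
eef_pos: [0.5232, -0.0153, 0.2901]
eef_rot: [0.0, 0.866, 0.501, -0.0]
wrist_force: [0.6, -0.5, -0.0]
opening: 0.502
```

```bash
python3 - <<'E'
from h import *
Z=dict(tab=.102,catch_top=.092,keeper=.066,hatch=0)
c=camera("wrist"); cv2.imwrite(f"pics/w1.png",c["img"])
for k in Z:
        for r in pin(c,k): print(k,np.round(r,2),np.round(atz(c,r[1],r[2],Z[k]),4))
for n,z in [("catch",.092),("hatch",.05)]:
    for r in trace(c,n)[:1]:
        ys,xs=np.nonzero(r["mask"]); print(n,r["conf"],len(xs))
        pts=np.array([atz(c,x,y,z)[:2] for x,y in zip(xs,ys)]); print(cv2.minAreaRect((pts*1000).astype(np.float32)))
o=get_obs();print(o["eef_pos"],o["eef_rot"],o["q"],o["time_s"],o["wrist_force"])
E
```

```text
tab [  0.63 348.67 115.3 ] [0.5743 0.0354 0.102 ]
catch_top [  0.62 266.88 118.99] [0.521  0.0626 0.092 ]
hatch [  0.61 310.02 157.82] [0.5263 0.0132 0.    ]
catch 0.8 5632
((535.1727294921875, 52.96453857421875), (109.76844787597656, 57.281227111816406), 61.143096923828125)
hatch 0.57 97286
((517.7521362304688, -0.097625732421875), (289.1042785644531, 298.1236877441406), 61.03485870361328)
[ 0.52295758 -0.01744941  0.29039929] [1.06821019e-04 8.66861306e-01 4.98549359e-01 3.93721323e-05] [-2.60375467e-01  2.76674733e-02  1.68247492e+00 -9.69699199e-05
  1.43124381e+00  2.66585276e-01] 3.05 [-0.91899668 -0.89545309 -0.921879  ]
```

View pics/w1.png

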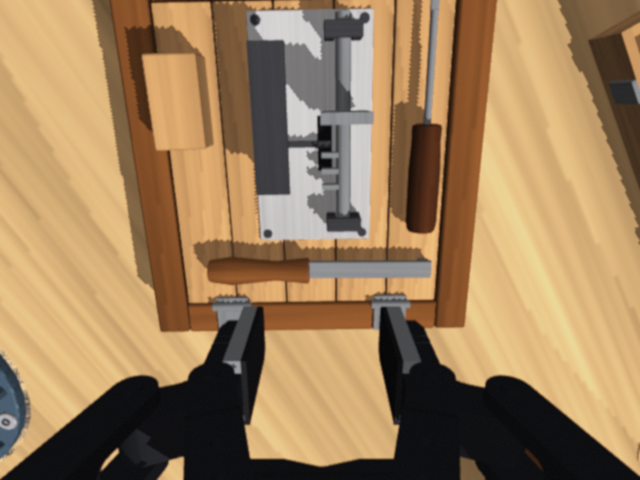

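```bash
python3 - <<'E'
from h import *
c=camera("wrist"); im=c["img"][0:250,230:390]; cv2.imwrite("pics/w2.png",cv2.resize(im,(384*1,600),interpolation=cv2.INTER_CUBIC))
a=np.array([atz(c,u,v,.092) for u,v in [(249,41),(283,41),(289.5,193.5),(257,194)]]); print(a.round(4)); print(a.mean(0)); 
d=a[0]-a[3]; print(np.degrees(np.arctan2(d[1],d[0])),np.linalg.norm(d)); d=a[1]-a[2]; print(np.degrees(np.arctan2(d[1],d[0])))
R=get_obs()["eef_rot"]; print(R, np.degrees(2*np.arctan2(R[2],R[1])))
E
```

```text
[[0.5387 0.1111 0.092 ]
 [0.5592 0.0992 0.092 ]
 [0.5065 0.0044 0.092 ]
 [0.4844 0.0168 0.092 ]]
[0.52219767 0.05785536 0.092     ]
60.0971853714999 0.1088722858004723
60.923030842929286
[7.62780826e-05 8.66809091e-01 4.98640141e-01 6.01202891e-05] 59.82014667390098
```

View pics/w2.png

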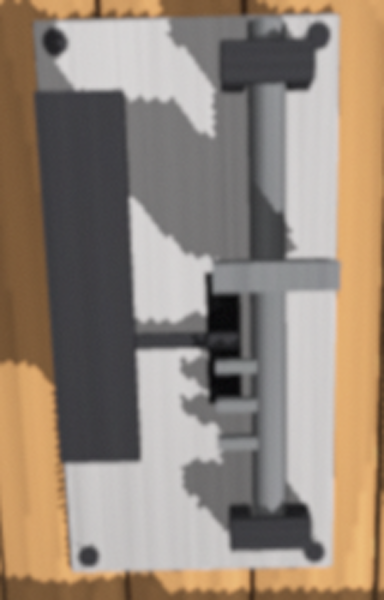

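Call:
servo_tool --plan '[[[0.007,0.022,-0.03,0.005,0],[0.007,0.022,-0.03,0,0],[0,0,-0.04,0,0],[0,0,-0.04,0,0],[0,0,0,0,0],[0,0,0,0,0]]]'

```text
time_s: 3.7
eef_pos: [0.537, 0.0273, 0.1506]
eef_rot: [-0.0, 0.865, 0.501, -0.0]
wrist_force: [0.7, -0.9, 0.2]
opening: 0.503
```

```bash
python3 - <<'E'
from h import *
c=camera("wrist"); cv2.imwrite("pics/w3.png",c["img"])
o=get_obs();p=o["eef_pos"];print(p,o["wrist_force"],o["time_s"])
s=camera("side"); cv2.imwrite("pics/s3.png",cv2.resize(s["img"][180:300,260:420],(800,600),interpolation=cv2.INTER_CUBIC))
print("tcp proj",proj(c,p), "tip", proj(c,p-[0,0,.01]))
xh=np.array([.868,-.497,0]);
for g in (-.028,.028): print(proj(c,p+g*xh-[0,0,.01]))
for r in pin(c,"tab"): print(r,atz(c,r[1],r[2],.102))
for r in pin(c,"catch_top"): print(r,atz(c,r[1],r[2],.092))
E
```

```text
[0.53827767 0.02711739 0.15215733] [ 0.71016253 -0.0637276   1.01939725] 3.75
tcp proj [325.77093371 344.28820033] tip [325.53806078 329.35181848]
[248.70300438 329.27777675]
[402.40369806 329.42588968]
(0.73, 384.576, 233.088) [0.57287865 0.03527787 0.102     ]
(0.59, 257.28000000000003, 233.28) [0.52172319 0.06083343 0.092     ]
```

View pics/w3.png

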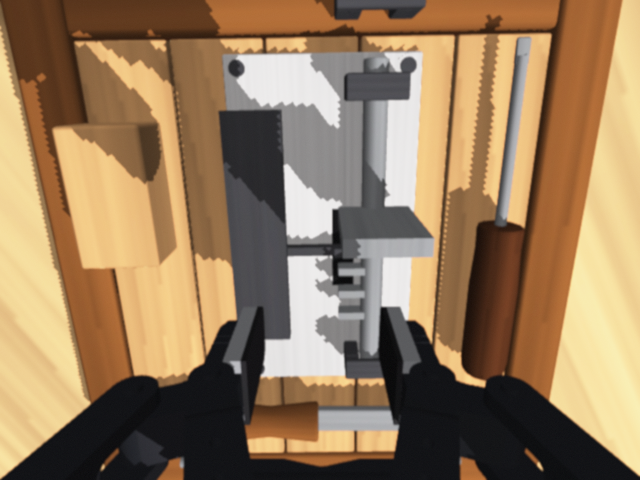

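View pics/s3.png

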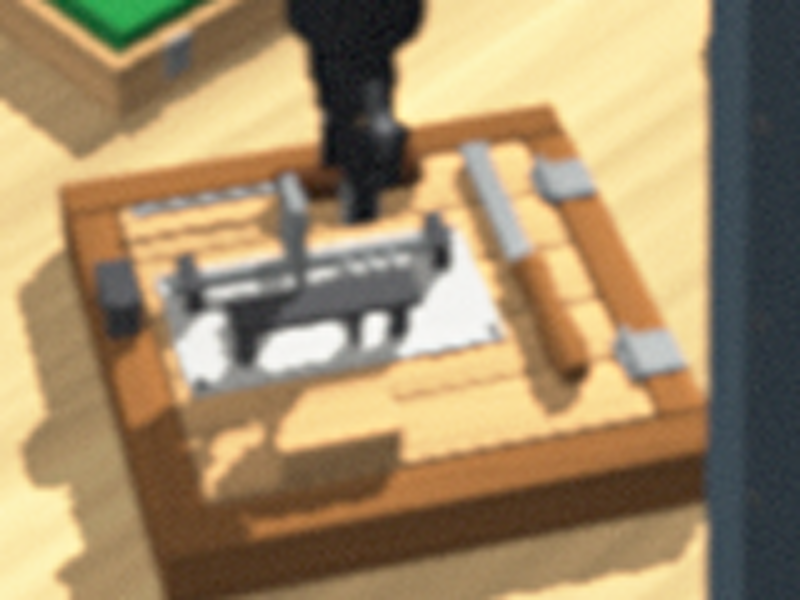

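The view confirms the alignment: the left fingertip (250,310) is over the bar's line, and the right one (395,310) is behind the tab (384,233). Next I descend, watching the force.

Call:
servo_tool --plan '[[[0,0,-0.02,0,0],[0,0,-0.018,0,0],[0,0,0,0,0],[0,0,0,0,0]]]'

```text
time_s: 4.3
eef_pos: [0.5378, 0.0275, 0.1136]
eef_rot: [0.0, 0.865, 0.501, 0.001]
wrist_force: [-1.0, 0.7, 0.3]
opening: 0.503
```

Call:
servo_tool --plan '[[[0,0,-0.004,0,0],[0,0,0,0,0],[0,0,0,0,0]]]'

```text
time_s: 4.6
eef_pos: [0.5375, 0.0276, 0.1089]
eef_rot: [0.0, 0.865, 0.502, 0.0]
wrist_force: [-0.1, 0.0, 0.2]
opening: 0.5
```

Call:
servo_tool --plan '[[[0,0,-0.004,0,0],[0,0,0,0,0],[0,0,0,0,0]]]'

```text
time_s: 4.9
eef_pos: [0.537, 0.0277, 0.1042]
eef_rot: [-0.0, 0.865, 0.502, -0.0]
wrist_force: [1.1, -0.3, -0.1]
opening: 0.501
```

Call:
servo_tool --plan '[[[0,0,-0.003,0,0],[0,0,0,0,0],[0,0,0,0,0]]]'

```text
time_s: 5.2
eef_pos: [0.5371, 0.0277, 0.1015]
eef_rot: [-0.0, 0.865, 0.502, -0.0]
wrist_force: [-0.6, 0.2, 4.8]
opening: 0.501
```

Call:
servo_tool --plan '[[[0,0,-0.002,0,0],[0,0,0,0,0],[0,0,0,0,0]]]'

```text
time_s: 5.5
eef_pos: [0.5372, 0.0276, 0.0995]
eef_rot: [0.0, 0.865, 0.502, -0.0]
wrist_force: [-1.5, 1.4, 6.3]
opening: 0.501
```

Call:
servo_tool --plan '[[[0,0,-0.003,0,0],[0,0,0,0,0],[0,0,0,0,0]]]'

```text
time_s: 5.8
eef_pos: [0.5372, 0.0276, 0.0967]
eef_rot: [0.0, 0.865, 0.502, 0.0]
wrist_force: [-2.2, 0.0, 6.3]
opening: 0.502
```

Call:
servo_tool --plan '[[[0,0,-0.002,0,0],[0,0,0,0,0],[0,0,0,0,0]]]'

```text
time_s: 6.1
eef_pos: [0.5372, 0.0276, 0.0948]
eef_rot: [0.0, 0.865, 0.502, -0.0]
wrist_force: [-2.6, -0.1, 8.1]
opening: 0.504
```

```bash
python3 - <<'E'
from h import *
c=camera("wrist"); cv2.imwrite("pics/w4.png",c["img"])
for i in range(4):
    s=camera("side"); o=get_obs();print(o["eef_pos"],o["wrist_force"])
cv2.imwrite("pics/s4.png",cv2.resize(s["img"][180:300,260:420],(800,600),interpolation=cv2.INTER_CUBIC))
for r in pin(c,"tab"): print(r,atz(c,r[1],r[2],.102))
E
```

```text
[0.53722116 0.0276461  0.09484529] [-2.00352206  0.63915131  7.10528061]
[0.53719066 0.02766573 0.09480888] [-1.99249678 -0.80194524  7.6216319 ]
[0.53720109 0.02765194 0.09481852] [-2.89790542 -0.3744436   7.16068607]
[0.53722769 0.02763718 0.09485391] [-2.00724707  1.18879444  6.42394851]Traceback (most recent call last):
  File "<stdin>", line 6, in <module>
  File "h.py", line 12, in pin
    return [(round(r["conf"],2),r["centre"][1]*640,r["centre"][0]*480) for r in pinpoint(c,n)[:2]]
                                                                                ~~~~~~~~^^^^^
ValueError: only the last four pictures can be asked about
```

View pics/w4.png

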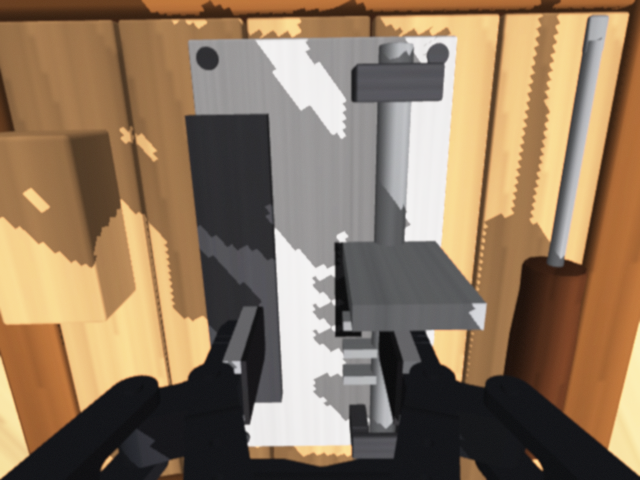

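View pics/s4.png

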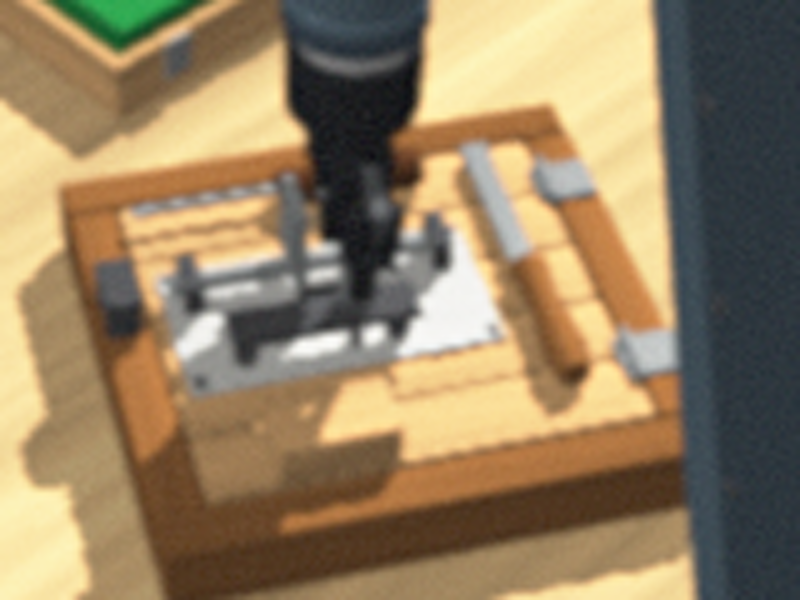

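The bar is down about 7–8 mm (7 N). The right fingertip stands behind the tab's left half. Now I push along +y of the hatch.

Call:
servo_tool --plan '[[[0,0,-0.001,0,0],[0.002,0.0035,0,0,0],[0.002,0.0035,0,0,0],[0.001,0.00175,0,0,0],[0,0,0,0,0]]]'

```text
time_s: 6.85
eef_pos: [0.5427, 0.0356, 0.0941]
eef_rot: [0.001, 0.865, 0.502, -0.0]
wrist_force: [-2.2, -4.0, 7.3]
opening: 0.5
```

Call:
servo_tool --plan '[[[0.001,0.00175,0,0,0],[0.001,0.00175,0,0,0],[0.001,0.00175,0,0,0],[0.001,0.00175,0,0,0],[0,0,0,0,0]]]'

```text
time_s: 7.35
eef_pos: [0.5463, 0.0421, 0.0941]
eef_rot: [0.001, 0.865, 0.502, -0.001]
wrist_force: [-4.0, -6.2, 9.4]
opening: 0.502
```

```bash
python3 - <<'E'
from h import *
for i in range(3):
    s=camera("wrist"); o=get_obs();print(o["eef_pos"],o["wrist_force"])
cv2.imwrite("pics/w5.png",s["img"])
for r in pin(s,"tab"): print(r,atz(s,r[1],r[2],.102))
E
```

```text
[0.54630084 0.0420986  0.09415794] [-4.07297708 -5.69531577  8.70785485]
[0.54629506 0.0420846  0.0941469 ] [-4.32201485 -5.85819125  9.97264285]
[0.54627349 0.04209354 0.09414432] [-3.20850683 -6.27370133  8.7785539 ]
(0.82, 403.58400000000006, 316.704) [0.57585658 0.04182758 0.102     ]
```

View pics/w5.png

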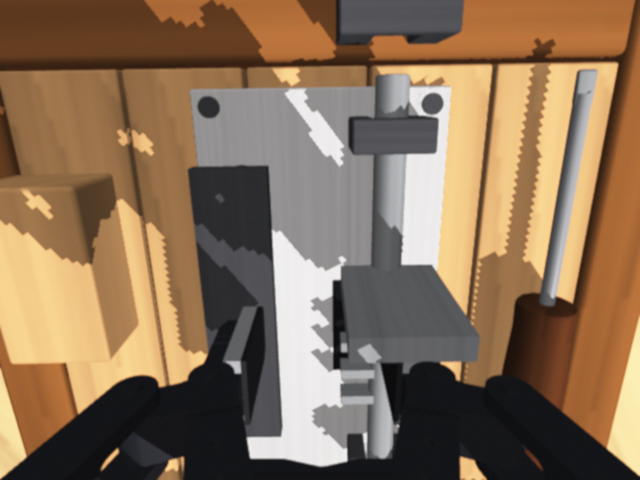

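Contact with the tab: it has moved about 7 mm and the right finger is against its rear face near (385,355). I continue the push.

Call:
servo_tool --plan '[[[0.002,0.0035,0,0,0],[0.002,0.0035,0,0,0],[0.002,0.0035,0,0,0],[0.002,0.0035,0,0,0],[0,0,0,0,0]]]'

```text
time_s: 8.05
eef_pos: [0.5542, 0.0564, 0.0941]
eef_rot: [0.001, 0.865, 0.502, -0.001]
wrist_force: [-5.2, -5.2, 9.0]
opening: 0.502
```

```bash
python3 - <<'E'
from h import *
s=camera("wrist"); o=get_obs();print(o["eef_pos"],o["wrist_force"])
for r in pin(s,"tab"): print(r,atz(s,r[1],r[2],.102))
E
```

```text
[0.55426813 0.05635214 0.09410596] [-3.30035578 -4.7711058   9.62596747]
(0.84, 403.00800000000004, 316.416) [0.58372808 0.0563234  0.102     ]
```

Call:
servo_tool --plan '[[[0.002,0.0035,0,0,0],[0.002,0.0035,0,0,0],[0.002,0.0035,0,0,0],[0.001,0.00175,0,0,0],[0,0,0,0,0]]]'

```text
time_s: 8.65
eef_pos: [0.5611, 0.0685, 0.0941]
eef_rot: [0.001, 0.865, 0.502, -0.001]
wrist_force: [-3.4, -4.5, 9.4]
opening: 0.5
```

Call:
servo_tool --plan '[[[0.001,0.00175,0,0,0],[0,0,0,0,0]]]'

```text
time_s: 8.85
eef_pos: [0.562, 0.0701, 0.094]
eef_rot: [0.001, 0.865, 0.502, -0.001]
wrist_force: [-5.1, -5.8, 10.0]
opening: 0.501
```

Call:
servo_tool --plan '[[[0.001,0.00175,0,0,0],[0,0,0,0,0]]]'

```text
time_s: 9.05
eef_pos: [0.5629, 0.0718, 0.094]
eef_rot: [0.001, 0.865, 0.502, -0.001]
wrist_force: [-5.3, -6.0, 9.4]
opening: 0.497
```

```bash
python3 - <<'E'
from h import *
s=camera("wrist"); o=get_obs();print(o["eef_pos"],o["wrist_force"])
for r in pin(s,"tab"): print(r,atz(s,r[1],r[2],.102))
cv2.imwrite("pics/w6.png",s["img"])
E
```

```text
[0.56295219 0.07183507 0.09401521] [-4.54059887 -4.80917808  9.20678061]
(0.88, 403.904, 319.92) [0.59212047 0.07058146 0.102     ]
```

View pics/w6.png

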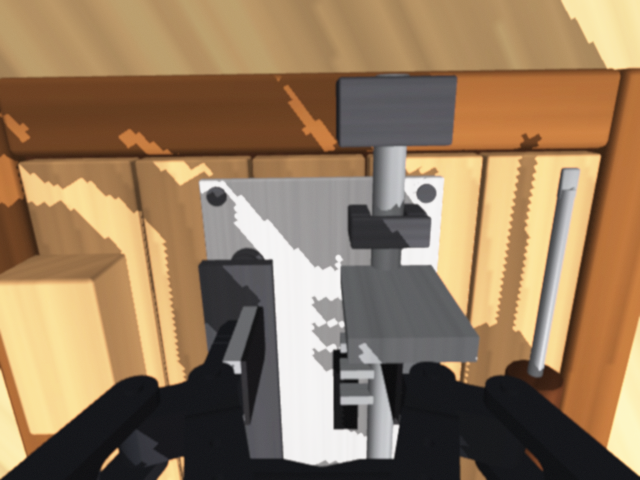

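The rod is entering the keeper at (390,145). I keep nudging until the stop shows up in the force.

Call:
servo_tool --plan '[[[0.0005,0.0009,0,0,0],[0,0,0,0,0]]]'

```text
time_s: 9.35
eef_pos: [0.5634, 0.0726, 0.094]
eef_rot: [0.001, 0.865, 0.502, -0.001]
wrist_force: [-5.3, -6.8, 10.0]
opening: 0.496
```

Call:
servo_tool --plan '[[[0.0005,0.0009,0,0,0],[0,0,0,0,0]]]'

```text
time_s: 9.55
eef_pos: [0.5635, 0.0728, 0.094]
eef_rot: [0.001, 0.865, 0.502, -0.002]
wrist_force: [-7.2, -10.2, 11.1]
opening: 0.501
```

Call:
servo_tool --plan '[[[0.0005,0.0009,0,0,0],[0,0,0,0,0]]]'

```text
time_s: 9.75
eef_pos: [0.5635, 0.0728, 0.094]
eef_rot: [0.001, 0.865, 0.502, -0.003]
wrist_force: [-10.6, -13.4, 14.1]
opening: 0.503
```

Call:
servo_tool --plan '[[[0.0005,0.0009,0,0,0],[0,0,0,0,0]]]'

```text
time_s: 9.95
eef_pos: [0.5636, 0.0729, 0.094]
eef_rot: [0.002, 0.865, 0.501, -0.004]
wrist_force: [-12.4, -17.2, 15.5]
opening: 0.498
```

The stop is reached: force is up to 21 N with no motion. I back off the tab slightly, then raise.

Call:
servo_tool --plan '[[[-0.001,-0.00175,0,0,0],[-0.002,-0.0035,0,0,0],[-0.001,-0.00175,0,0,0],[0,0,0.005,0,0],[0,0,0.01,0,0],[0,0,0.02,0,0],[0,0,0.03,0,0],[0,0,0,0,0]]]'

```text
time_s: 10.75
eef_pos: [0.5635, 0.0696, 0.1624]
eef_rot: [0.002, 0.865, 0.502, 0.003]
wrist_force: [-0.2, 0.1, -0.4]
opening: 0.499
```

Call:
servo_tool --plan '[[[-0.02,-0.03,0.03,0,0],[-0.02,-0.03,0.03,0,0],[-0.02,-0.03,0.03,0,0],[0,0,0,0,0],[0,0,0,0,0]]]'

```text
time_s: 11.25
eef_pos: [0.501, -0.0208, 0.2484]
eef_rot: [0.0, 0.866, 0.501, 0.0]
wrist_force: [-0.2, 1.1, -1.1]
opening: 0.498
```

```bash
python3 - <<'E'
from h import *
s=camera("wrist"); o=get_obs();print(o["eef_pos"],o["wrist_force"],o["time_s"],abs(o["dq"]).max())
for k,z in (("tab",.102),("catch_top",.092),("keeper",.066)):
    for r in pin(s,k)[:1]: print(k,r,atz(s,r[1],r[2],z))
cv2.imwrite("pics/w7.png",s["img"])
s=camera("side")
cv2.imwrite("pics/s7.png",cv2.resize(s["img"][180:300,260:420],(800,600),interpolation=cv2.INTER_CUBIC))
E
```

```text
[ 0.50071897 -0.02004735  0.24744601] [ 0.46226648 -1.40591763 -1.2895412 ] 11.3 0.02600530765791458
tab (0.62, 382.08, 13.008) [0.59481495 0.07260211 0.102     ]
catch_top (0.72, 286.4, 102.0) [0.52067894 0.05866684 0.092     ]
```

View pics/w7.png

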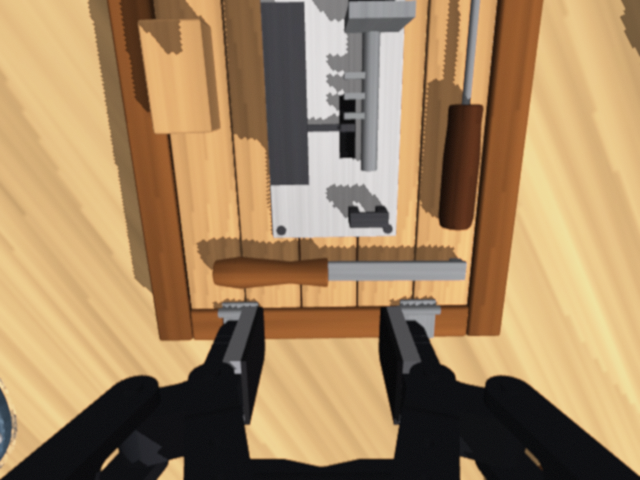

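View pics/s7.png

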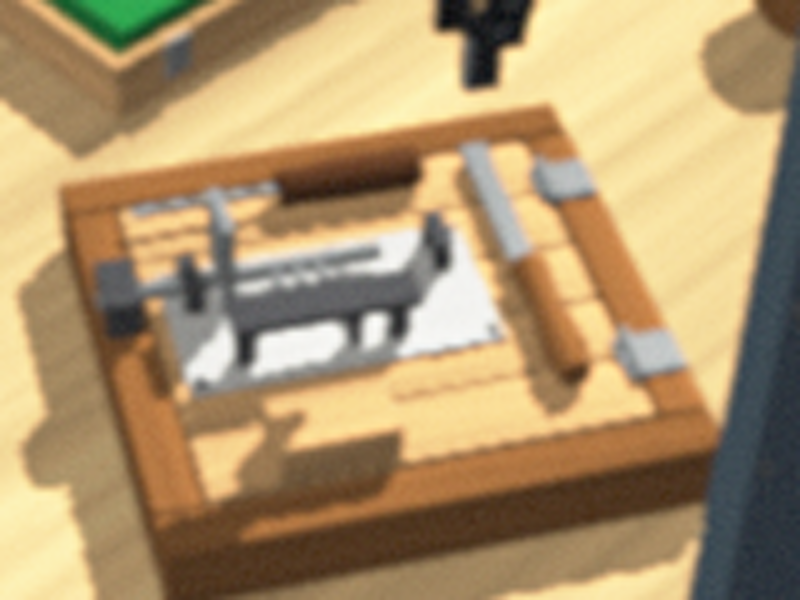

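The rod is in its keeper at (120,290) in the side crop. The bar sits at the same level as in the first side crop, and the tooth (345,127) lies behind the last lug (353,115). The tools have not moved.

```bash
python3 -c "
from bench import *
print(hand_in())"
```

```text
the job is handed in; nothing more can be done
None
```

The deck hatch bolt is locked as far as my checks show, and the job is handed in; it reported no verdict. One fingertip pressed the catch bar down about 8 mm and kept it there. The other pushed the tab about 43 mm until the bolt hit a hard stop. I then backed off, let the catch rise and moved clear at about 11 s.

**Last checks:**
- **Bolt:** the wrist picture puts the tab about 43 mm along the slide from its start. The bolt began a few millimetres forward, so this fits fully home. The side picture shows the rod in the keeper.
- **Catch:** the bar is back at its original level in the side picture, with its tooth behind the last lug. I judged this by eye from the pictures and did not measure it to 1.5 mm.
- **Robot:** clear of everything, with wrist force down to about 1 to 2 N, which is the noise level.
- **Tools and wood:** in the last views the chisel, screwdriver and offcut look unmoved. I did not look again at the mallet, hammer and beech block, but the arm never went near them at their height.

No check failed. Two network results were off: the keeper was not found in the last wrist picture, and the first catch position from the scene camera was about 1 cm out, so I used the wrist camera instead.

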